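Pin the vise head and hold the curing torch on a popper

TASK

The cork popper in the fly-tying vise has just been coated with UV resin: lock the vise's turning head by taking the knurled index pin out of the tool block and dropping it fully home, down through the hole in the brass lug and into the index drum below it, and let go of it. Then draw the curing torch up out of its caddy, turn it to a slant of about 45 degrees and hold it with its lens pointing down at the middle of the popper from about 40 mm away. Finish like that, still holding the torch steadily in the air on the popper; touch nothing to the wet popper and do not upset the other things on the bench.

Things in the scene. Friction and masses are not known exactly. Their poses are not given: they have to be found in the camera images.
- vise: Rotary fly-tying vise, fixed to the bench: dark steel pedestal plate 105 x 150 x 14 mm, steel stem, and a brass bearing barrel (31 mm diameter) whose spindle axis runs level along this body's y, 135 mm above the bench. Origin: underside of the plate below the stem; z up. The jaw end is at -y, the index drum and crank at +y. Highest point at the pin end is the lug, 170.5 mm up. A thin wire bobbin cradle stands out to (x 0.126, y -0.111) in this frame, 158 mm high
- lug_hole (a point): Centre of the upper mouth of the upright hole (9.2 mm diameter, 1.5 mm chamfer, 10 mm deep right through) in the flat brass lug on the vise, 26 mm wide (x), at 34 mm on the +y side of the stem; the mouth is 170.5 mm above the bench. 2 mm below the lug lies the steel index drum (46 mm diameter, 21 mm thick) with a matching 9.2 mm hole 20 mm deep in line with it. z points up out of the hole, axes as the vise
- head (a joint): Turn of the vise head (drum, spindle, crank, jaws, popper) about the spindle, rad; 0: drum hole exactly under the lug hole. It starts within 0.02 of 0, so the pin goes straight in; stiff by friction of about 0.05 N m and otherwise free to turn until pinned
- pin_mid (a point): Centre of the knob of the index pin. The pin stands upright in one of the three holes of the tool block and is the only short fat thing there: a knurled steel knob 18 mm diameter and 26 mm high over a steel shank 8 mm diameter, 28 mm long, with a tapered foot. The knob's flat underside, 13 mm below this point, rests on the block's top 40 mm above the bench and, when the pin is home, on the lug. z along the pin, up. 50 g
- tool_block: Pale wooden tool block 50 (x) x 140 (y) x 40 (z) mm, fixed, origin under its centre, z up. Three holes in a row along its y at -45, 0 and 45 mm hold the pin, a bodkin and a half-hitch tool in any order; the neighbours' tops are up to 95 mm above the bench, so grip the pin across the row (closing along the block's x)
- torch_mid (a point): Centre (half-way up) of the curing torch: a grey metal pocket torch 130 mm long, standing upright, lens down, in one of the three bores of the caddy, with its tail 140 mm above the bench. z runs along the torch from lens to tail. Head 29 mm diameter (first 26 mm from the lens), then tapering to a barrel 23 mm diameter from 34 mm to 120 mm from the lens, then a small rubber tail switch. About 130 g; balance point roughly 55 mm from the lens
- torch_lens (a point): Centre of the torch's lens face, 65 mm below torch_mid along the torch; same axes, so that the torch shines along -z
- caddy: Brown wooden caddy 60 (x) x 150 (y) x 50 (z) mm, fixed, origin under its centre, z up. Three bores in a row along its y at -46, 0 and 46 mm, 32 mm diameter and 40 mm deep (floor 10 mm above the bench), hold the torch and two varnish bottles in any order. The bottles' tops are 74 mm above the bench
- popper_mid (a point): Middle of the cork popper: a small bell-shaped body, up to 17 mm diameter and 24 mm long, on a hook in the vise's jaws, lying along the spindle axis 138 mm on the -y side of the stem, 135 mm above the bench. The jaws are below and to its +y side; its robot side, its top and its -y side are free
- varnish_a: Amber varnish bottle with black cap in the caddy, 29 mm diameter, 64 mm high; origin under it; leave alone
- varnish_b: Clear varnish bottle with black cap in the caddy, 29 mm diameter, 64 mm high; origin under it; leave alone
- bodkin: Bodkin in the tool block, dark wooden handle 13 mm diameter, 55 mm above the block; origin at the handle's foot; leave alone
- hitch_tool: Brass half-hitch tool in the tool block, 11 mm diameter, tapering, 50 mm above the block; origin at the foot of the handle; leave alone
- thread_spool: Thread spool standing on the bench, 28 mm diameter, 30 mm high; origin under it; leave alone
- wax_tin: Flat round wax tin, 50 mm diameter, 20 mm high; origin under it; leave alone
- resin_pot: White pot with black lid, 42 mm diameter, 48 mm high; origin under it; leave alone
- scissors: Small scissors lying flat, about 110 mm long along x, 6 mm high; leave alone
Mind the look-alikes: they are no part of the job. What is shaped like the part that bears torch_mid but green is not meant. Leave any pink look-alike of the tool_block alone.

How it is judged (in metres and radians):
On the way, in this order (a step that is already met when the one before it is completed fails the run):
1. the index pin is fully home through the lug and the drum, and let go (horizontal distance between pin_mid and lug_hole below 0.004 m and z of pin_mid in the frame of lug_hole below 0.0165 m and angle between pin_mid's own z axis and vertical below 0.12 rad and contact force between pin and the fingers below 0.1 N), for 0.3 s.
2. the torch has been drawn up clear of its caddy, the pin still home (horizontal distance between pin_mid and lug_hole below 0.004 m and z of pin_mid in the frame of lug_hole below 0.0165 m and angle between pin_mid's own z axis and vertical below 0.12 rad and height (world z) of torch_lens above 0.055 m), for 0.1 s.
At the end, for the whole second after the job is handed in: Pin released, upright, knob within 3.5 mm of the lug and 4 mm of the hole, head within 0.08 rad of 0. Torch at rest, held by the fingers alone, lens over 100 mm up, 25 to 75 degrees from upright, lens down; popper middle 20 to 65 mm before the lens, within 15 mm of the beam axis in x and y (all of step 1 and x of popper_mid in the frame of torch_lens between -0.015 and 0.015 m and y of popper_mid in the frame of torch_lens between -0.015 and 0.015 m and z of popper_mid in the frame of torch_lens between -0.065 and -0.02 m and value of joint head between -0.08 and 0.08 rad and angle between torch_mid's own z axis and vertical between 0.44 and 1.31 rad and height (world z) of torch_lens above 0.1 m and contact force between torch and the fingers above 1 N and contact force between torch and vise below 0.1 N and contact force between torch and caddy below 0.1 N and contact force between torch and tool_block below 0.1 N and linear speed of torch below 0.03 m/s and angular speed of torch below 0.2 rad/s); the arm keeps its last pose, push and grip.
It fails at once if anything touches the wet popper (contact force between head_c0 and anything else above 0.3 N).
It fails at once if another thing on the bench is moved by more than 30 mm (distance of any of varnish_a, varnish_b, bodkin, hitch_tool, thread_spool, wax_tin, resin_pot, scissors from where it was at the start of the episode above 0.03 m).
It also fails if it takes over 61 s, if anything falls off the work surface, if the arm or the gripper's body presses on something with over 40 N, if the wrist force passes 120 N, or if a joint passes its speed limit or range.

ROBOT

A 6-joint arm with a two-finger parallel gripper is mounted at the origin on the work surface. World frame = base frame: x ahead of the robot, y to its left, z up, the work surface at z = 0. Lengths are in mm, angles in rad, forces in N, time in s.
With the tool pointing down it reaches from about 350 to 775 mm from the base axis. Payload 7.3 kg.
Tool frame: the origin (TCP) lies at the very end of the fingers, on their centre line; the grasp point (between the pads) lies 19 mm behind it; x points along the fingers, y is the direction in which the jaws open and shut, and the axes are right-handed (so a half turn about x gives the same grasp; the last joint's range is limited). The gripper opens to 92 mm and grips with 3 to 60 N. Pads are 19 mm wide; open, the fingers measure 130 mm over their backs; the gripper's body (75 mm by 190 mm) begins 47 mm behind the grasp point.
Start: joints at [-1.395, 0.342, 1.524, -0, 1.275, -0.146], TCP at [166.067, -498.063, 226.741] pointing down, gripper open.
Joint ranges: [-2.53, 2.53], [-0.77, 2.02], [0.04, 2.7], [-1, 4.14], [0.28, 2.66], [-3.11, 3.11]. Speed limits (rad/s): [2.57, 2.57, 3.14, 3.14, 3.14, 3.14].

INTERFACE

Orientations are given as [roll, pitch, yaw] about the fixed x, y, z axes, in that order (R = Rz(yaw) Ry(pitch) Rx(roll)).
In Python, from plant import bot gives the robot as it stands.
- The arm moves only by the tool step_arm, never from a script. Its argument "targets" is a list that holds one entry, the list of rows, each a list of 4 numbers: the shift along the tool's x, y, z in m, then the turn about the tool's x in degrees. A call has exactly 5 rows; each row is the pose to reach, as a shift and turn from the pose measured when the call began, along the tool's axes at that moment; what a row does not reach only later rows make up. A row lasts 1/12 s, in which the tool goes at most 41.7 mm and 7.16 degrees, less where a joint would pass 70% of its speed; a pose out of reach is approached as far as the arm can. A call with a gripper value outside its range is refused whole. "jaw" is the closure, from 0 (fully open) to 1 (shut), set as the call begins (left out, the last holds). The fingers move at their own pace and stop on an object; the grip force is fixed at half the most. Time passes only in rows, so rows that repeat a pose let the fingers close, or fill a call up. It gives the time, the measured TCP pose, the force and the opening at its end, in the units of the state.
- bot.get_obs(): the state, without advancing time (a new reading comes with each control period).
- bot.capture(name): name is "side" or "top"; returns a dict with "color" (384x512x3 uint8, red, green, blue), "depth" (384x512 float32, mm along the optical axis (not along the pixel's ray), 0 where there is no reading), "fov_y" (degrees; the focal length in pixels is half the picture's height over the tangent of half this angle, whatever the lens; pixels are square), "cx", "cy" (the principal point, pixels), "dist_coeffs" ([k1, k2, p1, p2, k3] as OpenCV has them; the pictures are not rectified), "rvec" (rotation vector, rad) and "tvec" (3), from world to camera coordinates, as OpenCV has them. Camera axes: x right, y down, z forward; pixel columns grow to the right and rows downward; lengths in mm; the calibration is good to about 2 mm. A picture is of the moment at which its call begins.
- bot.close_job(): hands the job in, once; it reports no verdict.
The state is a dict: "time": time; "joint_positions": joint angles; "dq": joint speeds; "tau": joint torques, N m; "tool_pos": TCP position; "tcp_rot": TCP orientation; "contact_force": force on the tool from outside, world axes, zero at the start; "moment": the same for the moment, N m; "grip_width": finger opening in mm.
Only numpy, scipy, OpenCV 4.12 (cv2) and the standard library are available. Lean on these libraries where they do the work, as an engineer would, in place of code of your own. Each camera call takes 0.05 s, during which the arm holds its last target. There are 200 camera calls.

## Working session

There is one attempt and no reset: what is moved stays moved. The work goes in short steps, Python scripts to look and compute and a tool call to move; the robot and the scene stay as the last step left them, time stands still between calls to the robot, and variables do not carry over. Pictures are saved under pics/ and viewed, about 8 in all and at most 12, crops included, and the job is handed in when it is done.

Besides the shell and the picture viewer there is one more tool, called after "Emit:" by a JSON object that holds its "fn" and its "kwargs". step_arm: Moves the arm, as the interface text tells. Its arguments: {"type":"object","properties":{"targets":{"type":"array","items":{"type":"array","items":{"type":"array","items":{"type":"number"}}}},"jaw":{"type":"number"}},"required":["targets"]}

```bash
mkdir -p pics; ls; cat > h.py <<'E'
import numpy as np, cv2
from plant import bot
def cap(n):
    c=bot.capture(n); f=c["color"].shape[0]/2/np.tan(np.radians(c["fov_y"]/2))
    c["K"]=np.array([[f,0,c["cx"]],[0,f,c["cy"]],[0,0,1.]]); c["R"]=cv2.Rodrigues(np.array(c["rvec"],float))[0]
    c["t"]=np.array(c["tvec"],float).ravel(); c["d"]=np.array(c["dist_coeffs"],float); return c
def cloud(c):
    h,w=c["depth"].shape; u,v=np.meshgrid(np.arange(w),np.arange(h))
    p=cv2.undistortPoints(np.stack([u,v],-1).reshape(-1,1,2).astype(float),c["K"],c["d"]).reshape(h,w,2)
    X=np.dstack([p,np.ones((h,w))])*c["depth"][...,None]
    return (X-c["t"])@c["R"]
def proj(c,P): return cv2.projectPoints(np.array(P,float).reshape(-1,1,3),np.array(c["rvec"],float),c["t"],c["K"],c["d"])[0].reshape(-1,2)
E
python3 - <<'E'
from h import *; import pickle
print(bot.get_obs())
cs={n:cap(n) for n in("top","side")}
pickle.dump(cs,open("c0.pkl","wb"))
for n,c in cs.items():
    print(n,c["fov_y"],-c["R"].T@c["t"],c["R"][2],c["d"])
    cv2.imwrite(f"pics/{n}0.png",cv2.resize(c["color"][...,::-1],(800,600),interpolation=cv2.INTER_CUBIC))
E
```

```text
pics
{'time': 0.0, 'joint_positions': array([-1.39501233e+00,  3.42727628e-01,  1.52504540e+00, -6.09152412e-06,
        1.27540035e+00, -1.45971680e-01]), 'dq': array([-0.0010463 , -0.00070289, -0.0008127 , -0.00023713, -0.00282741,
        0.00021083]), 'tau': array([-6.98807835e-04, -4.31240594e+01, -2.44225109e+01,  7.16436398e-02,
        5.57876111e-02, -1.11651493e-04]), 'tool_pos': array([ 165.98103981, -497.62711017,  226.03251743]), 'tcp_rot': array([-1.71308308,  1.56921559,  1.75026703]), 'contact_force': array([-0.82368139,  0.06343494,  0.37703222]), 'moment': array([ 0.0301635 , -0.00585708,  0.02749834]), 'grip_width': 91.9133650874842}
top 50.86774028046635 [ 342.93439795  -17.34656519 1214.1411094 ] [ 0.14915699 -0.00966305 -0.98876631] [-0.12369321  0.          0.          0.          0.        ]
side 54.801176678680015 [470.31355947 636.97135141 863.25871709] [ 0.04320412 -0.67018484 -0.74093568] [-0.02080894  0.          0.          0.          0.        ]
```

View pics/top0.png

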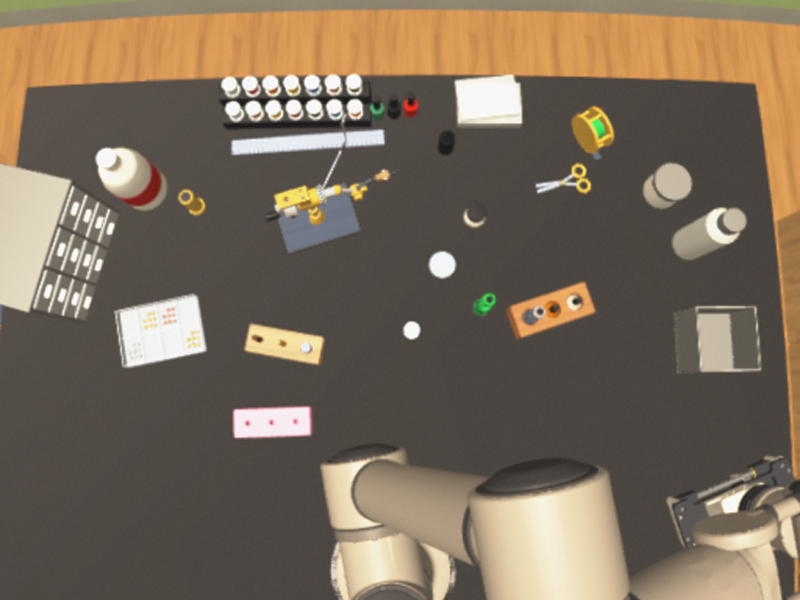

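View pics/side0.png

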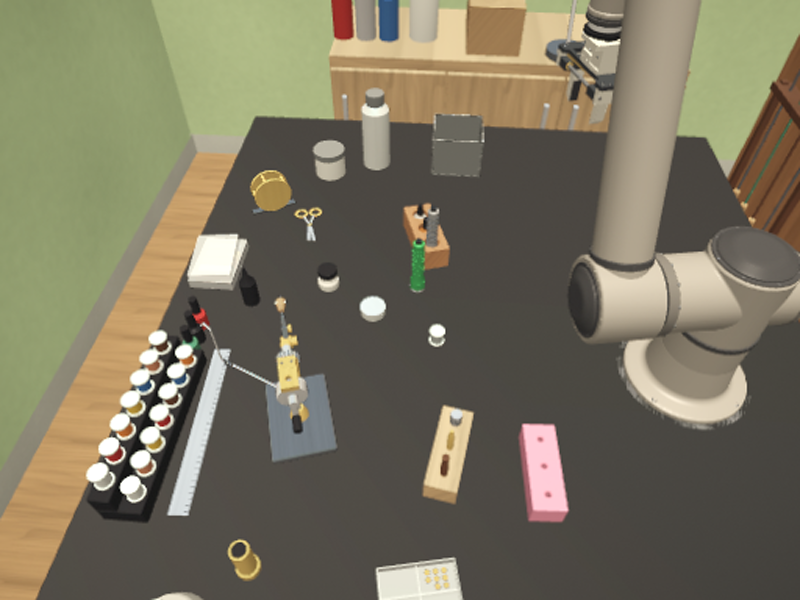

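The pin candidate is the silver knob at top (306,348) in the pale tool block; the other block, at (272,422), is pink. The torch candidate is the grey one in the caddy at top (531,317); the one at (485,303) is green, so it is the look-alike. The vise lug is near (295,200) and the popper at (384,175). I'll measure next and confirm with a crop.

```bash
cat > m.py <<'E'
from h import *; import pickle
cs=pickle.load(open("c0.pkl","rb"))
k=1.5625
W={n:cloud(c) for n,c in cs.items()}
def sel(n,box,z0,z1):
    x0,y0,x1,y1=[int(v/k) for v in box]; P=W[n][y0:y1,x0:x1]; C=cs[n]["color"][y0:y1,x0:x1]
    m=(P[...,2]>z0)&(P[...,2]<z1); return P[m],C[m]
def rep(s,P): 
    if len(P)==0: print(s,"none");return
    r=cv2.minAreaRect(P[:,:2].astype(np.float32)); print(s,len(P),"med",np.median(P,0).round(1),"rect",np.round(r[0],1),np.round(r[1],1),round(r[2],1))
for n,b in(("top",(235,315,335,370)),("side",(415,400,480,510))):
    rep(n+" block",sel(n,b,36,44)[0]); rep(n+" knob",sel(n,b,60,70)[0]); rep(n+" tall",sel(n,b,75,100)[0])
for n,b in(("top",(500,275,605,345)),("side",(395,195,455,275))):
    rep(n+" caddy",sel(n,b,46,54)[0]); rep(n+" torch",sel(n,b,115,145)[0]);rep(n+" torchtop",sel(n,b,136,145)[0]); rep(n+" caps",sel(n,b,69,78)[0])
for n,b in(("top",(255,150,375,255)),("side",(260,330,340,470))):
    rep(n+" plate",sel(n,b,9,19)[0]); rep(n+" lug",sel(n,b,166,174)[0])
for n,b in(("top",(374,166,396,184)),("side",(272,295,290,313))):
    rep(n+" pop",sel(n,b,120,150)[0])
for n in cs: rep(n+" bench",sel(n,(400,350,480,400) if n=="top" else (480,300,560,400),-20,20)[0])
a=cs["top"]["color"][...,::-1]
def cr(n,x0,y0,w,h,W_,H_): return cv2.resize(cs[n]["color"][int(y0/k):int((y0+h)/k),int(x0/k):int((x0+w)/k),::-1],(W_,H_),interpolation=cv2.INTER_CUBIC)
top=np.hstack([cr("top",235,310,100,75,400,300),cr("top",255,150,140,105,400,300)])
bot_=np.hstack([cr("side",380,200,100,75,400,300),cr("side",250,350,100,75,400,300)])
cv2.imwrite("pics/crop0.png",np.vstack([top,bot_]))
E
python3 m.py
```

```text
top block 650 med [421.4 200.1  40.5] rect [422.6 201.1] [139.2  50.6] 79.5
top knob 43 med [416.7 160.3  65.6] rect [419.5 198.7] [99.9 17.6] 82.5
top tall 24 med [426.8 243.1  88.6] rect [427.2 224. ] [52.3  9.8] 79.7
side block 906 med [423.  211.2  39.2] rect [421.9 202.8] [143.  50.] 79.8
side knob 67 med [418.  164.4  65.3] rect [423. 201.] [104.5  17.2] 78.1
side tall 48 med [428.  246.4  88.7] rect [427.  225.9] [52.5  9.9] 81.6
top caddy 673 med [ 483.6 -303.6   50.1] rect [ 484.2 -301.1] [ 60.3 153.1] 17.5
top torch 67 med [ 468.6 -254.4  133.3] rect [ 469.6 -256.1] [22.1 20.4] 25.4
top torchtop 20 med [ 469.5 -258.1  139.3] rect [ 470.  -257.9] [11.6 13.7] 68.5
top caps 40 med [ 487.  -304.4   73.7] rect [ 481.2 -298.8] [ 15.6 110.4] 19.6
side caddy 300 med [ 487.5 -285.2   49.3] rect [ 477.1 -269.4] [ 80.3 214.4] 8.8
side torch 97 med [ 475.3 -246.6  126.3] rect [ 480.2 -210.6] [105.7  21.1] 75.0
side torchtop 11 med [ 466.2 -255.6  138.6] rect [ 467.6 -256.1] [9.3 9.8] 2.0
side caps 53 med [ 484.1 -248.1   73.4] rect [ 479.  -254.7] [195.6  44.5] 89.2
top plate 1101 med [654.9 132.9  14.1] rect [672.7 145.4] [109.1 155.9] 18.0
top lug 195 med [665.2 168.2 171. ] rect [665.1 169.8] [28.1 56.4] 16.0
side plate 1560 med [660.1 168.6  13.1] rect [672.4 148.3] [105.2 151.1] 17.4
side lug 237 med [665.5 171.3 170. ] rect [665.6 169.1] [26.  58.5] 17.5
top pop 51 med [711.5  12.9 140.4] rect [713.4  11.1] [16.9 34.4] 38.5
side pop 50 med [712.9  16.2 139.4] rect [715.2  11.8] [16.8 34.2] 37.9
top bench 1629 med [363.1 -90.1   0.6] rect [364.2 -90.5] [150.7  92.8] 89.4
side bench 3258 med [293.8 -27.9  -0.7] rect [288.3 -36.8] [247.6 157.1] 89.0
```

View pics/crop0.png

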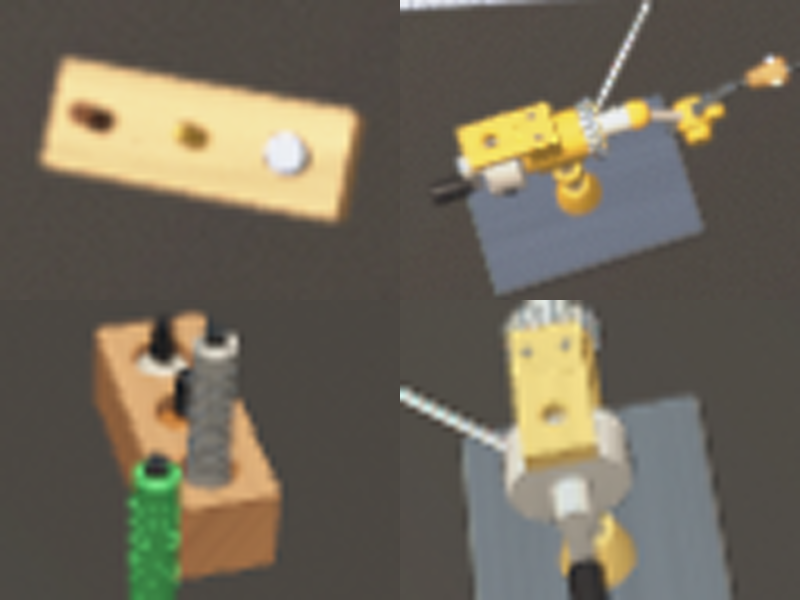

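The crops confirm both targets. The knob is at the right end of the pale block, with the bodkin and brass tool as its neighbours. The grey torch is in the caddy, and the green look-alike stands outside it. The lug hole is the dark spot at top crop (489,141) and side crop (553,412). One more measuring round.

```bash
cat > m2.py <<'E'
exec(open("m.py").read().split("for n,b in")[0])
def ray(n,u,v,z):
    c=cs[n]; p=cv2.undistortPoints(np.array([[[u,v]]],float),c["K"],c["d"])[0,0]
    o=-c["R"].T@c["t"]; d=c["R"].T@np.array([p[0],p[1],1]); return o+d*(z-o[2])/d[2]
for n,u,v in(("top",286.2,199.4),("side",288.2,378)):
    x,y=int(u/k),int(v/k); g=cs[n]["color"].astype(int).sum(2)[y-3:y+4,x-3:x+4]; print(n,x,y); print(g)
    print("hole",ray(n,u/k-.5,v/k-.5,170.5).round(1))
for n,b in(("top",(295,338,318,360)),("side",(445,405,470,430))):
    rep(n+" knobtop",sel(n,b,62.5,70)[0])
for n,b in(("top",(465,285,500,318)),("side",(405,230,430,295))):
    for z in((20,150),(100,150),(135,160)): 
        P,C=sel(n,b,*z); m=(C[:,1]>1.5*C[:,0]); rep(f"{n} green{z}",P[m])
for n,b in(("top",(366,162,400,190)),("side",(268,290,296,320))):
    P,C=sel(n,b,120,150); m=(C[:,0]>1.25*C[:,2].astype(int))&(C[:,0]>120); rep(n+" cork",P[m]); print(P[m].min(0),P[m].max(0))
E
python3 m2.py
```

```text
top 183 127
[[565 567 567 569 571 574 578]
 [570 553 532 538 554 574 580]
 [560 500 412 391 502 564 576]
 [554 478 414 450 538 570 572]
 [558 536 479 438 511 562 571]
 [567 561 542 548 564 570 579]
 [573 573 576 577 578 572 564]]
hole [661.8 179.8 170.5]
side 184 241
[[590 594 599 593 586 584 595]
 [590 590 593 577 578 583 593]
 [589 578 551 482 522 562 590]
 [585 541 393 376 424 512 583]
 [580 494 379 455 503 546 584]
 [586 555 519 586 568 593 587]
 [589 589 592 586 588 583 586]]
hole [662.9 180.2 170.5]
top knobtop 31 med [414.  157.6  66.1] rect [414.3 157.4] [16.5 16.9] 30.9
side knobtop 36 med [413.6 159.4  65.3] rect [413.4 158. ] [15.8 15.5] 55.7
top green(20, 150) 104 med [ 487.7 -168.1   98.5] rect [ 490.  -171.8] [27.2 22.7] 77.9
top green(100, 150) 51 med [ 490.5 -170.1  122.4] rect [ 491.7 -172.4] [22.8 18.5] 88.6
top green(135, 160) none
side green(20, 150) 202 med [ 492.5 -162.1   72.3] rect [ 492.2 -164.1] [19.1 26.5] 86.2
side green(100, 150) 55 med [ 493.5 -163.2  115.9] rect [ 493.6 -165.7] [14.4 20.4] 80.5
side green(135, 160) none
top cork 44 med [711.5  14.3 141.1] rect [706.5  24.4] [14.9 45.3] 27.8
[695.66190795   1.85782581 123.21662543] [722.4220328   44.32864943 145.55368952]
side cork 45 med [712.7  15.2 139.4] rect [714.1  12.9] [12.7 33.9] 6.4
[707.29023762  -3.60570386 133.41586212] [721.17249774  29.69938524 144.385111  ]
```

```bash
cat > p.py <<'E'
from h import *; import sys
from scipy.spatial.transform import Rotation as Ro
# usage: p.py jawdeg|- x,y,z ... : shift from the present pose, in tool axes (m) and turn (deg)
o=bot.get_obs(); R=Ro.from_euler("xyz",o["tcp_rot"]).as_matrix(); p=o["tool_pos"]
a=np.degrees(np.arctan2(R[1,1],R[0,1])); print("t",round(o["time"],2),"tcp",p.round(1),"jaw dir",round(a,1),"xaxis",R[:,0].round(3),"F",o["contact_force"].round(1),"w",round(o["grip_width"],1),"q",o["joint_positions"].round(2))
if sys.argv[1]!="-":
    e=(float(sys.argv[1])-a+90)%180-90; print("turn about tool x",round(e*np.sign(R[2,0]),1))
for s in sys.argv[2:]: print(s,((np.array(eval(s))-p)@R/1000).round(4))
E
python3 p.py -10.4 350,-400,226 414,157.6,226 414,157.6,130 414,157.6,43
```

```text
t 0.1 tcp [ 166.  -497.7  226.1] jaw dir -71.6 xaxis [-0.     0.001 -1.   ] F [ 0.  -0.4 -0.4] w 91.8 q [-1.4   0.34  1.52  0.    1.28 -0.15]
turn about tool x -61.2
350,-400,226 [ 2.000e-04 -3.450e-02 -2.054e-01]
414,157.6,226 [ 0.001  -0.5432 -0.4425]
414,157.6,130 [ 0.097  -0.5431 -0.4425]
414,157.6,43 [ 0.184  -0.543  -0.4425]
```

Emit:
{"fn": "step_arm", "kwargs": {"targets": [[[0,-0.015,-0.037,-7],[0,-0.03,-0.074,-14],[0,-0.045,-0.111,-21],[0,-0.06,-0.148,-28],[0,-0.075,-0.185,-35]]], "jaw": 0}}

```text
time: 0.52
tool_pos: [318.7, -366.5, 226.0]
tcp_rot: [-2.233, 1.569, 1.847]
contact_force: [1.6, -1.4, -0.1]
grip_width: 91.8
```

```bash
python3 p.py -10.4 414,157.6,190 
```

```text
t 0.52 tcp [ 318.7 -366.5  226. ] jaw dir -36.3 xaxis [-0.001  0.002 -1.   ] F [ 1.6 -1.4 -0.1] w 91.8 q [-1.01  0.27  1.63  0.    1.24 -0.38]
turn about tool x -25.9
414,157.6,190 [ 0.0369 -0.233  -0.4789]
```

Emit:
{"fn": "step_arm", "kwargs": {"targets": [[[0,-0.018,-0.037,-5],[0,-0.036,-0.074,-10],[0,-0.054,-0.111,-15],[0,-0.072,-0.148,-20],[0,-0.09,-0.185,-26]]]}}

```text
time: 0.93
tool_pos: [355.2, -162.0, 226.1]
tcp_rot: [-2.622, 1.568, 1.915]
contact_force: [1.4, -0.0, -0.2]
grip_width: 92.2
```

```bash
python3 p.py -10.4 414,157.6,190 
```

```text
t 0.93 tcp [ 355.2 -162.   226.1] jaw dir -10.0 xaxis [-0.001  0.002 -1.   ] F [ 1.4 -0.  -0.2] w 92.2 q [-0.63  0.09  1.85  0.    1.2  -0.45]
turn about tool x 0.4
414,157.6,190 [ 0.0368  0.0023 -0.3249]
```

Emit:
{"fn": "step_arm", "kwargs": {"targets": [[[0,0,-0.041,0.4],[0,0,-0.082,0.4],[0,0.001,-0.123,0.4],[0.01,0.001,-0.164,0.4],[0.02,0.002,-0.203,0.4]]]}}

```text
time: 1.35
tool_pos: [392.5, 39.7, 206.7]
tcp_rot: [2.975, 1.569, 1.222]
contact_force: [1.0, -0.2, -1.1]
grip_width: 91.7
```

Emit:
{"fn": "step_arm", "kwargs": {"targets": [[[0,0,-0.041,0],[0,0,-0.082,0],[0,0,-0.118,0],[0,0,-0.122,0],[0,0,-0.122,0]]]}}

```text
time: 1.77
tool_pos: [414.3, 161.5, 206.5]
tcp_rot: [-2.84, 1.569, 1.694]
contact_force: [0.0, -0.3, 0.5]
grip_width: 91.6
```

```bash
python3 p.py -10.4 414,157.6,110 414,157.6,43 
```

```text
t 1.77 tcp [414.3 161.5 206.5] jaw dir -10.2 xaxis [-0.     0.002 -1.   ] F [ 0.  -0.3  0.5] w 91.6 q [0.2  0.21 1.76 0.   1.16 0.37]
turn about tool x 0.2
414,157.6,110 [0.0965 0.0005 0.0041]
414,157.6,43 [0.1635 0.0005 0.0042]
```

Emit:
{"fn": "step_arm", "kwargs": {"targets": [[[0.03,0,0.004,0],[0.065,0,0.004,0],[0.1,0,0.004,0],[0.115,0,0.004,0],[0.115,0,0.004,0]]]}}

```text
time: 2.18
tool_pos: [410.9, 155.8, 88.4]
tcp_rot: [-1.41, 1.563, 3.123]
contact_force: [-1.0, -1.1, 0.3]
grip_width: 91.6
```

```bash
python3 p.py -10.4 414,157.6,43 
```

```text
t 2.18 tcp [410.9 155.8  88.4] jaw dir -10.3 xaxis [-0.008  0.    -1.   ] F [-1.  -1.1  0.3] w 91.6 q [0.19 0.37 1.93 0.   0.85 0.36]
turn about tool x 0.1
414,157.6,43 [ 0.0454  0.0031 -0.0024]
```

Emit:
{"fn": "step_arm", "kwargs": {"targets": [[[0.015,0.003,-0.002,0],[0.03,0.003,-0.002,0],[0.043,0.003,-0.002,0],[0.045,0.003,-0.002,0],[0.045,0.003,-0.002,0]]]}}

```text
time: 2.6
tool_pos: [414.0, 156.5, 43.9]
tcp_rot: [-1.389, 1.563, -3.14]
contact_force: [0.2, 0.2, 0.4]
grip_width: 91.7
```

```bash
python3 p.py -10.4 414,157.6,43;python3 - <<'E'
from h import *
c=cap("side");a=c["color"][230:330,250:350,::-1]
cv2.imwrite("pics/g1.png",cv2.resize(a,(500,500),interpolation=cv2.INTER_CUBIC))
E
```

```text
t 2.6 tcp [414.  156.5  43.9] jaw dir -10.3 xaxis [-0.008 -0.    -1.   ] F [0.2 0.2 0.4] w 91.7 q [0.19 0.46 1.96 0.   0.73 0.37]
turn about tool x 0.1
414,157.6,43 [ 0.0009 -0.0002 -0.0011]
```

View pics/g1.png

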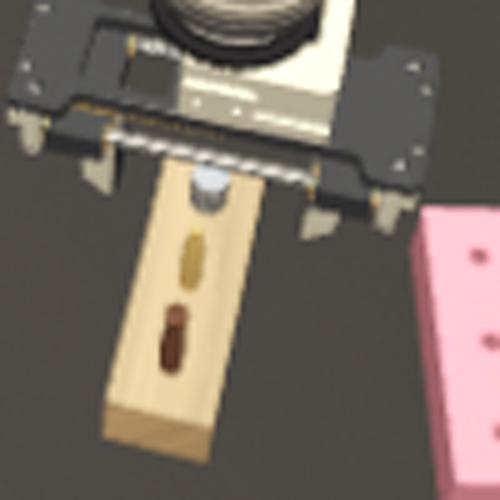

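The knob, at crop (210,188), sits centred between the open fingers and the neighbours are clear. Closing.

Emit:
{"fn": "step_arm", "kwargs": {"targets": [[[0,0,-0.001,0],[0,0,-0.001,0],[0,0,-0.001,0],[0,0,-0.001,0],[0,0,-0.001,0]]], "jaw": 1}}

```text
time: 3.07
tool_pos: [414.7, 157.8, 44.7]
tcp_rot: [-1.442, 1.564, 3.09]
contact_force: [-0.5, -0.4, -0.3]
grip_width: 62.9
```

Emit:
{"fn": "step_arm", "kwargs": {"targets": [[[0,0,0,0],[0,0,0,0],[0,0,0,0],[0,0,0,0],[0,0,0,0]]]}}

```text
time: 3.48
tool_pos: [414.7, 157.8, 44.6]
tcp_rot: [-1.439, 1.564, 3.093]
contact_force: [0.1, -0.5, 0.4]
grip_width: 29.4
```

```bash
python3 p.py -10.4 414,157.6,43
```

```text
t 3.48 tcp [414.7 157.8  44.6] jaw dir -10.3 xaxis [-0.006  0.    -1.   ] F [ 0.1 -0.5  0.4] w 29.4 q [0.19 0.45 1.96 0.   0.73 0.37]
turn about tool x 0.1
414,157.6,43 [ 0.0016 -0.0006  0.0003]
```

Emit:
{"fn": "step_arm", "kwargs": {"targets": [[[0,0,0,0],[0,0,0,0],[0,0,0,0],[0,0,0,0],[0,0,0,0]]]}}

```text
time: 3.9
tool_pos: [414.7, 157.8, 44.6]
tcp_rot: [-1.438, 1.564, 3.094]
contact_force: [1.3, 0.2, -0.0]
grip_width: 16.3
```

Emit:
{"fn": "step_arm", "kwargs": {"targets": [[[-0.01,0,0,0],[-0.025,0,0,0],[-0.05,0,0,0],[-0.08,0,0,0],[-0.115,0,0,0]]]}}

```text
time: 4.32
tool_pos: [414.3, 157.5, 159.9]
tcp_rot: [-1.362, 1.561, -3.113]
contact_force: [1.1, 0.3, -0.9]
grip_width: 16.1
```

```bash
python3 p.py - 662.2,180,225 662.2,180,260
```

```text
t 4.32 tcp [414.3 157.5 159.9] jaw dir -10.3 xaxis [-0.01 -0.   -1.  ] F [ 1.1  0.3 -0.9] w 16.1 q [0.19 0.27 1.83 0.   1.05 0.37]
662.2,180,225 [-0.0675  0.2393 -0.0664]
662.2,180,260 [-0.1025  0.2389 -0.0663]
```

Emit:
{"fn": "step_arm", "kwargs": {"targets": [[[-0.038,0,0,0],[-0.068,0.02,-0.006,0],[-0.068,0.059,-0.017,0],[-0.068,0.098,-0.028,0],[-0.068,0.137,-0.039,0]]]}}

```text
time: 4.73
tool_pos: [558.3, 171.6, 227.5]
tcp_rot: [-1.391, 1.563, -3.141]
contact_force: [0.6, 0.6, 0.3]
grip_width: 15.8
```

```bash
python3 p.py - 662.2,180,225;python3 - <<'E'
from h import *
o=bot.get_obs();c=cap("side");u,v=proj(c,[o["tool_pos"]])[0].astype(int);print(u,v)
a=c["color"][v-50:v+50,u-50:u+50,::-1]
cv2.imwrite("pics/g2.png",cv2.resize(a,(500,500),interpolation=cv2.INTER_CUBIC))
E
```

```text
t 4.73 tcp [558.3 171.6 227.5] jaw dir -10.3 xaxis [-0.008 -0.    -1.   ] F [0.6 0.6 0.3] w 15.8 q [0.17 0.46 1.35 0.   1.35 0.35]
662.2,180,225 [ 0.0017  0.1007 -0.0269]
229 226
```

View pics/g2.png

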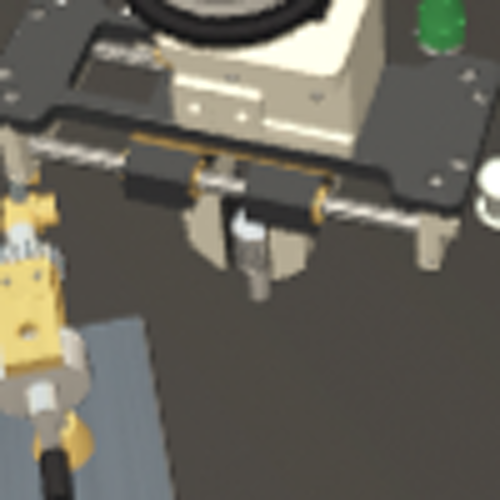

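The pin is held, knob at crop (250,235) and foot at (260,298). I'll go over the hole, then measure the shank against the TCP.

Emit:
{"fn": "step_arm", "kwargs": {"targets": [[[0,0.03,-0.008,0],[0,0.06,-0.016,0],[0,0.09,-0.024,0],[0,0.1,-0.027,0],[0,0.1,-0.027,0]]]}}

```text
time: 5.2
tool_pos: [669.7, 179.6, 221.7]
tcp_rot: [-1.344, 1.563, -3.098]
contact_force: [-0.2, -0.4, -1.2]
grip_width: 16.1
```

```bash
cat > pin.py <<'E'
from h import *
o=bot.get_obs();t=o["tool_pos"]
for n in("side","top"):
    c=cap(n);P=cloud(c);m=(abs(P[...,0]-t[0])<14)&(abs(P[...,1]-t[1])<14)
    for a,b in((-33,-24),(-23,-8),(-4,16)):
        q=P[m&(P[...,2]>t[2]+a)&(P[...,2]<t[2]+b)]
        if len(q): print(n,a,b,len(q),"rel",(np.median(q,0)-t).round(1),"xr",(q[:,0].min()-t[0]).round(1),(q[:,0].max()-t[0]).round(1),"y",(q[:,1].min()-t[1]).round(1),(q[:,1].max()-t[1]).round(1),"zmin",(q[:,2].min()-t[2]).round(1))
    u,v=proj(c,[t-[0,0,30]])[0].astype(int); cv2.imwrite(f"pics/h_{n}.png",cv2.resize(c["color"][v-40:v+40,u-40:u+40,::-1],(400,400),interpolation=cv2.INTER_CUBIC))
a=[cv2.imread(f"pics/h_{n}.png") for n in("side","top")]; cv2.imwrite("pics/h.png",np.hstack(a))
E
python3 p.py - 662.2,180,225; python3 pin.py
```

```text
t 5.2 tcp [669.7 179.6 221.7] jaw dir -10.5 xaxis [-0.007 -0.    -1.   ] F [-0.2 -0.4 -1.2] w 16.1 q [0.15 0.68 0.98 0.   1.5  0.33]
662.2,180,225 [-0.0032 -0.0075  0.0009]
side -33 -24 5 rel [ -2.7   3.4 -27. ] xr -4.3 0.1 y 1.8 4.8 zmin -30.3
side -23 -8 10 rel [ -2.3   3.4 -18. ] xr -5.2 1.1 y 2.5 4.8 zmin -22.9
side -4 16 50 rel [2.6 8.6 7.1] xr -11.5 13.8 y 4.5 13.8 zmin -1.6
```

View pics/h.png

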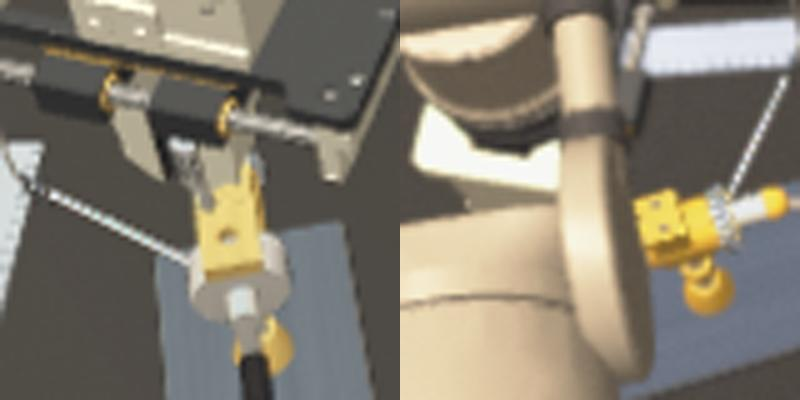

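```bash
python3 p.py - 663.5,180,212
```

```text
t 5.3 tcp [667.5 179.8 222.8] jaw dir -10.4 xaxis [-0.008 -0.    -1.   ] F [ 0.5  0.3 -0.4] w 15.8 q [0.15 0.67 0.98 0.   1.49 0.33]
663.5,180,212 [ 0.0108 -0.0039  0.0006]
```

Emit:
{"fn": "step_arm", "kwargs": {"targets": [[[0.004,-0.004,0.001,0],[0.008,-0.004,0.001,0],[0.011,-0.004,0.001,0],[0.011,-0.004,0.001,0],[0.011,-0.004,0.001,0]]]}}

```text
time: 5.72
tool_pos: [663.0, 179.6, 212.1]
tcp_rot: [-1.36, 1.563, -3.112]
contact_force: [0.5, 0.6, -0.4]
grip_width: 15.7
```

```bash
python3 pin.py; python3 p.py - 663.5,180,205
```

```text
side -33 -24 8 rel [ -2.8   2.5 -25.7] xr -5.2 1.5 y -0.1 4.4 zmin -29.1
side -23 -8 9 rel [ -1.6   3.2 -17.3] xr -4.0 2.4 y 1.8 3.7 zmin -20.4
side -4 16 52 rel [1.8 8.4 7.2] xr -12.9 12.7 y 3.7 13.6 zmin -2.5
t 5.82 tcp [663.4 179.6 212.3] jaw dir -10.4 xaxis [-0.007 -0.    -1.   ] F [ 0.4 -0.2 -1. ] w 16.3 q [0.15 0.67 1.02 0.   1.46 0.33]
663.5,180,205 [ 0.0073  0.0001 -0.0004]
```

Emit:
{"fn": "step_arm", "kwargs": {"targets": [[[0.004,0,-0.0005,0],[0.008,0,-0.0005,0],[0.012,0,-0.0005,0],[0.016,0,-0.0005,0],[0.018,0,-0.0005,0]]]}}

```text
time: 6.23
tool_pos: [663.0, 180.0, 193.2]
tcp_rot: [-1.345, 1.562, -3.098]
contact_force: [0.8, 0.6, -1.2]
grip_width: 16.2
```

```bash
python3 p.py - 663.4,180,175
```

```text
t 6.23 tcp [663.  180.  193.2] jaw dir -10.4 xaxis [-0.009 -0.    -1.   ] F [ 0.8  0.6 -1.2] w 16.2 q [0.15 0.68 1.05 0.   1.42 0.33]
663.4,180,175 [ 0.0182  0.0006 -0.0001]
```

Foot is about 10 mm into the lug with no load. Continuing.

Emit:
{"fn": "step_arm", "kwargs": {"targets": [[[0.004,0,0,0],[0.008,0,0,0],[0.012,0,0,0],[0.016,0,0,0],[0.0175,0,0,0]]]}}

```text
time: 6.65
tool_pos: [662.7, 180.0, 175.1]
tcp_rot: [-1.327, 1.561, -3.08]
contact_force: [-2.6, -0.5, 6.1]
grip_width: 16.0
```

```bash
python3 p.py - 663.4,180,175; python3 pin.py
```

```text
t 6.65 tcp [662.7 180.  175.1] jaw dir -10.4 xaxis [-0.009 -0.001 -1.   ] F [-2.6 -0.5  6.1] w 16.0 q [0.15 0.69 1.08 0.   1.38 0.33]
663.4,180,175 [ 0.0001  0.0007 -0.0002]
side -33 -24 26 rel [ -0.8  10.1 -28.9] xr -12.2 12.8 y 6.8 13.9 zmin -32.6
side -23 -8 3 rel [-12.9  12.5 -13.7] xr -13.0 -12.7 y -2.9 13.3 zmin -22.0
side -4 16 53 rel [1.6 8.7 7.1] xr -10.4 13.3 y 2.9 13.8 zmin -2.9
```

View pics/h.png

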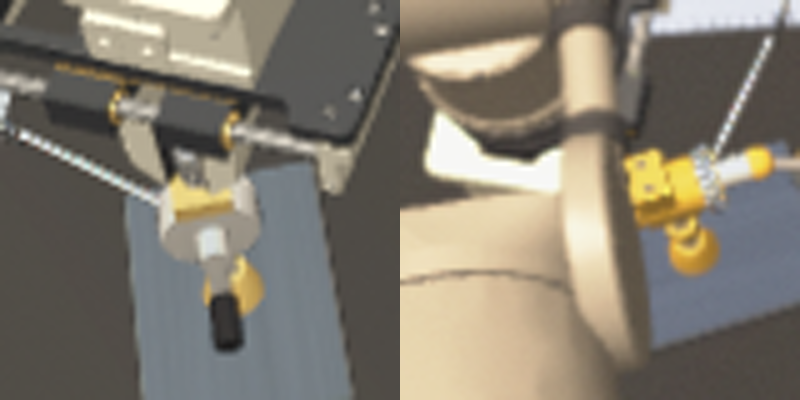

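The knob appears seated on the lug at side crop (185,165): TCP height is 175.1 mm as predicted, with 6 N up. Releasing.

Emit:
{"fn": "step_arm", "kwargs": {"targets": [[[0,0,0,0],[0,0,0,0],[0,0,0,0],[0,0,0,0],[0,0,0,0]]], "jaw": 0}}

```text
time: 7.17
tool_pos: [662.8, 180.0, 175.6]
tcp_rot: [-1.348, 1.562, -3.1]
contact_force: [0.5, -0.7, 0.2]
grip_width: 44.3
```

Emit:
{"fn": "step_arm", "kwargs": {"targets": [[[0,0,0,0],[0,0,0,0],[-0.005,0,0,0],[-0.015,0,0,0],[-0.035,0,0,0]]]}}

```text
time: 7.58
tool_pos: [662.2, 179.9, 209.4]
tcp_rot: [-1.311, 1.558, -3.063]
contact_force: [1.0, 0.0, -0.6]
grip_width: 78.0
```

Emit:
{"fn": "step_arm", "kwargs": {"targets": [[[-0.03,0,0,0],[-0.06,-0.02,0,0],[-0.07,-0.06,0,0],[-0.07,-0.1,0,0],[-0.07,-0.14,0,0]]]}}

```text
time: 8.0
tool_pos: [524.4, 205.3, 283.1]
tcp_rot: [-1.38, 1.561, -3.133]
contact_force: [0.4, 1.3, 0.0]
grip_width: 92.0
```

```bash
python3 - <<'E'
from h import *
c=cap("side");P=cloud(c);h=np.array([662.5,180.1])
m=(np.hypot(P[...,0]-h[0],P[...,1]-h[1])<14)&(P[...,2]>173);q=P[m];print(len(q),"z max",q[:,2].max(),"p90",np.percentile(q[:,2],90))
q=q[q[:,2]>193];print("knob top",len(q),q.mean(0).round(1))
u,v=proj(c,[[662,180,185]])[0].astype(int); cv2.imwrite("pics/k.png",cv2.resize(c["color"][v-40:v+40,u-40:u+40,::-1],(400,400),interpolation=cv2.INTER_CUBIC))
E
python3 p.py 17.5 469.8,-257.2,240
```

```text
98 z max 198.40694326816063 p90 196.8611419836725
knob top 48 [661.4 181.1 196. ]
t 8.05 tcp [515.3 206.6 281.7] jaw dir -10.3 xaxis [-0.02  -0.001 -1.   ] F [-2.9  2.5  0. ] w 91.5 q [0.24 0.38 1.32 0.   1.46 0.42]
turn about tool x -27.8
469.8,-257.2,240 [0.0431 0.0387 0.4643]
```

View pics/k.png

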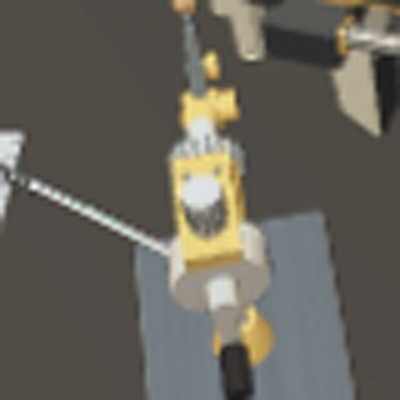

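Pin home: knob top measured at 196.0 mm against 196.5 expected, at hole position. Now to the torch, with the jaw along the caddy's y.

Emit:
{"fn": "step_arm", "kwargs": {"targets": [[[0,0.004,0.04,7],[0,0.008,0.08,14],[0,0.012,0.12,21],[0,0.016,0.16,28],[0,0.02,0.2,35]]]}}

```text
time: 8.47
tool_pos: [499.2, 4.6, 283.6]
tcp_rot: [-0.708, 1.553, -3.074]
contact_force: [1.0, 0.2, 0.0]
grip_width: 92.2
```

```bash
python3 p.py 107.5 469.8,-257.2,240
```

```text
t 8.47 tcp [499.2   4.6 283.6] jaw dir -45.6 xaxis [-0.018 -0.001 -1.   ] F [1.  0.2 0. ] w 92.2 q [-0.14  0.27  1.47 -0.    1.42  0.65]
turn about tool x 26.9
469.8,-257.2,240 [0.0445 0.1669 0.2037]
```

Emit:
{"fn": "step_arm", "kwargs": {"targets": [[[0,0.025,0.031,6],[0,0.05,0.062,12],[0,0.075,0.093,18],[0,0.1,0.124,24],[0,0.125,0.153,27]]]}}

```text
time: 8.88
tool_pos: [477.1, -194.1, 285.6]
tcp_rot: [-0.163, 1.554, -3.006]
contact_force: [1.0, 0.2, 0.5]
grip_width: 92.0
```

```bash
python3 p.py 107.5 469.8,-257.2,240
```

```text
t 8.88 tcp [ 477.1 -194.1  285.6] jaw dir -72.9 xaxis [-0.016 -0.002 -1.   ] F [1.  0.2 0.5] w 92.0 q [-0.53  0.29  1.43 -0.01  1.43  0.74]
turn about tool x -0.4
469.8,-257.2,240 [0.0459 0.0583 0.0248]
```

Emit:
{"fn": "step_arm", "kwargs": {"targets": [[[0.0,0.03,0.013,0],[0.03,0.058,0.025,0],[0.06,0.058,0.025,0],[0.086,0.058,0.025,0],[0.086,0.058,0.025,0]]]}}

```text
time: 9.3
tool_pos: [466.6, -256.4, 195.8]
tcp_rot: [-0.421, 1.547, 3.017]
contact_force: [-1.4, 1.0, -1.3]
grip_width: 91.6
```

```bash
python3 p.py 107.5 469.8,-257.2,86
```

```text
t 9.3 tcp [ 466.6 -256.4  195.8] jaw dir -73.0 xaxis [-0.023  0.003 -1.   ] F [-1.4  1.  -1.3] w 91.6 q [-0.64  0.39  1.53 -0.01  1.23  0.64]
turn about tool x -0.5
469.8,-257.2,86 [ 0.1097  0.0027 -0.0052]
```

Emit:
{"fn": "step_arm", "kwargs": {"targets": [[[0.025,0.003,-0.005,-0.5],[0.05,0.003,-0.005,-0.5],[0.08,0.003,-0.005,-0.5],[0.105,0.003,-0.005,-0.5],[0.11,0.003,-0.005,-0.5]]]}}

```text
time: 9.72
tool_pos: [468.9, -256.6, 84.0]
tcp_rot: [-0.505, 1.543, 2.943]
contact_force: [-0.2, 0.4, -0.3]
grip_width: 91.7
```

```bash
python3 p.py 107.5 470.3,-257.2,86;python3 - <<'E'
from h import *
a=[]
for n in("side","top"):
    c=cap(n);u,v=proj(c,[[470,-257,110]])[0].astype(int);print(n,u,v); u=max(u,50);v=max(v,50)
    a.append(cv2.resize(c["color"][v-50:v+50,u-50:u+50,::-1],(400,400),interpolation=cv2.INTER_CUBIC))
cv2.imwrite("pics/t1.png",np.hstack(a))
E
```

```text
t 9.72 tcp [ 468.9 -256.6   84. ] jaw dir -72.5 xaxis [-0.027  0.005 -1.   ] F [-0.2  0.4 -0.3] w 91.7 q [-0.64  0.53  1.66 -0.01  0.98  0.64]
turn about tool x 0.0
470.3,-257.2,86 [-0.0021  0.001  -0.0011]
side 276 139
top 342 199
```

View pics/t1.png

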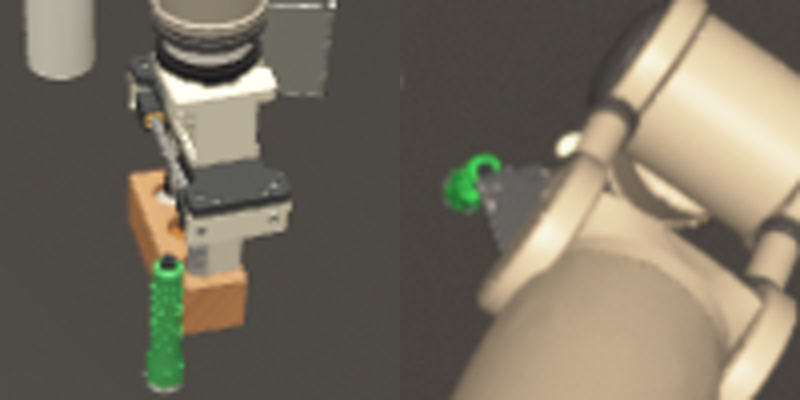

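The gripper straddles the grey torch, with the green one clear at side (168,320). Closing.

Emit:
{"fn": "step_arm", "kwargs": {"targets": [[[-0.002,0.001,-0.001,0],[-0.002,0.001,-0.001,0],[-0.002,0.001,-0.001,0],[-0.002,0.001,-0.001,0],[-0.002,0.001,-0.001,0]]], "jaw": 1}}

```text
time: 10.23
tool_pos: [471.8, -258.5, 89.3]
tcp_rot: [-0.405, 1.548, 3.043]
contact_force: [-0.7, -0.2, -0.2]
grip_width: 63.1
```

Emit:
{"fn": "step_arm", "kwargs": {"targets": [[[0,0,0,0],[0,0,0,0],[0,0,0,0],[0,0,0,0],[0,0,0,0]]]}}

```text
time: 10.65
tool_pos: [471.7, -258.4, 89.3]
tcp_rot: [-0.409, 1.548, 3.039]
contact_force: [0.5, 0.5, 0.1]
grip_width: 29.4
```

Emit:
{"fn": "step_arm", "kwargs": {"targets": [[[0,0,0,0],[0,0,0,0],[0,0,0,0],[0,0,0,0],[0,0,0,0]]]}}

```text
time: 11.07
tool_pos: [471.7, -258.5, 89.2]
tcp_rot: [-0.408, 1.548, 3.04]
contact_force: [0.2, -1.2, -0.4]
grip_width: 22.3
```

```bash
python3 p.py -
```

```text
t 11.07 tcp [ 471.7 -258.5   89.2] jaw dir -72.5 xaxis [-0.023  0.002 -1.   ] F [ 0.2 -1.2 -0.4] w 22.3 q [-0.64  0.52  1.65 -0.01  0.99  0.64]
```

Emit:
{"fn": "step_arm", "kwargs": {"targets": [[[-0.005,0,0,0],[-0.012,0,0,0],[-0.02,0,0,0],[-0.03,0,0,0],[-0.03,0,0,0]]]}}

```text
time: 11.48
tool_pos: [473.3, -259.2, 121.8]
tcp_rot: [-0.316, 1.551, 3.132]
contact_force: [-0.8, 0.2, -0.1]
grip_width: 21.9
```

```bash
python3 p.py -
```

```text
t 11.48 tcp [ 473.3 -259.2  121.8] jaw dir -72.5 xaxis [-0.02  0.   -1.  ] F [-0.8  0.2 -0.1] w 21.9 q [-0.64  0.48  1.61 -0.01  1.06  0.64]
```

Emit:
{"fn": "step_arm", "kwargs": {"targets": [[[0.002,0,0.006,0],[0.002,0,0.012,0],[0.002,0,0.018,0],[0.002,0,0.024,0],[0.002,0,0.027,0]]]}}

```text
time: 11.9
tool_pos: [446.9, -267.5, 120.1]
tcp_rot: [-0.326, 1.551, 3.122]
contact_force: [4.7, 1.6, -1.8]
grip_width: 22.0
```

```bash
python3 p.py -;python3 - <<'E'
from h import *
o=bot.get_obs();c=cap("side");u,v=proj(c,[[465,-257,90]])[0].astype(int)
cv2.imwrite("pics/t2.png",cv2.resize(c["color"][v-50:v+50,u-50:u+50,::-1],(500,500),interpolation=cv2.INTER_CUBIC))
E
```

```text
t 11.9 tcp [ 446.9 -267.5  120.1] jaw dir -72.5 xaxis [-0.02  0.   -1.  ] F [ 4.7  1.6 -1.8] w 22.0 q [-0.68  0.46  1.67 -0.01  1.03  0.59]
```

View pics/t2.png

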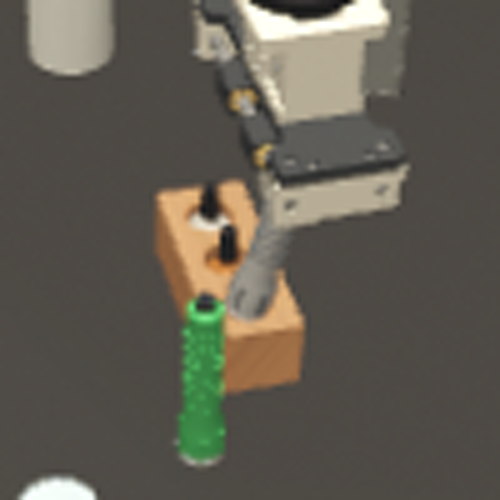

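The torch is pivoting in the grip against the bore rim at about 5 N; in the crop its head, at (255,290), leans out. Continuing along the arc.

Emit:
{"fn": "step_arm", "kwargs": {"targets": [[[0.001,0,0.006,0],[0.0025,0,0.012,0],[0.004,0,0.017,0],[0.006,0,0.023,0],[0.008,0,0.028,0]]]}}

```text
time: 12.37
tool_pos: [419.2, -276.4, 112.5]
tcp_rot: [-0.308, 1.551, 3.14]
contact_force: [2.7, 0.8, 1.1]
grip_width: 22.2
```

```bash
cat > torch.py <<'E'
from h import *
# fit the torch axis from grey points near the grasp, side camera; world mm
from scipy.spatial.transform import Rotation as Ro
import sys
o=bot.get_obs(); t=o["tool_pos"]; R=Ro.from_euler("xyz",o["tcp_rot"]).as_matrix(); g=t-19*R[:,0]
out={}
for n in("side","top"):
    c=cap(n);P=cloud(c);C=c["color"].astype(int)
    q=(P-g)@R   # tool axes about the grasp point
    m=(abs(q[...,1])<18)&(q[...,0]>20)&(q[...,0]<105)&(abs(q[...,2])<115)&(C.max(2)-C.min(2)<28)&(P[...,2]>40)
    print(n,m.sum())
    if m.sum()<15: continue
    Q=q[m]; v=c["R"].T@c["t"]*-1; v=(v-g)@R; v=v-Q.mean(0); v/=np.linalg.norm(v)
    mu=Q.mean(0); d=np.linalg.svd(Q-mu)[2][0]; d*=np.sign(d[0])
    s=(Q-mu)@d; print(" axis tool",d.round(3),"centre",mu.round(1),"extent",s.min().round(1),s.max().round(1),"tilt in x-z",np.degrees(np.arctan2(-d[2],d[0])).round(1),"lens-end far along axis from grasp",(Q@d).max().round(1))
    np.save(f"q_{n}.npy",Q)
E
python3 torch.py; python3 p.py -
```

```text
side 152
 axis tool [ 0.79  -0.009 -0.613] centre [ 48.8  -9.1 -40.5] extent -38.8 36.8 tilt in x-z 37.8 lens-end far along axis from grasp 100.3
top 30
 axis tool [ 0.267  0.685 -0.678] centre [ 56.7  -8.9 -52.8] extent -10.8 14.2 tilt in x-z 68.5 lens-end far along axis from grasp 58.9
t 12.47 tcp [ 418.7 -276.4  112.3] jaw dir -72.5 xaxis [-0.021  0.001 -1.   ] F [2.3 2.  0.6] w 22.4 q [-0.73  0.44  1.73 -0.02  0.99  0.55]
```

Emit:
{"fn": "step_arm", "kwargs": {"targets": [[[0.002,0,0.004,0],[0.004,0,0.007,0],[0.006,0,0.01,0],[0.008,0,0.013,0],[0.008,0,0.013,0]]]}}

```text
time: 12.88
tool_pos: [405.5, -280.4, 104.2]
tcp_rot: [-0.339, 1.549, 3.108]
contact_force: [2.0, 0.2, 2.8]
grip_width: 22.2
```

```bash
python3 torch.py; python3 p.py -
```

```text
side 140
 axis tool [ 0.66  -0.005 -0.751] centre [ 42.8  -8.5 -52.1] extent -39.5 32.0 tilt in x-z 48.7 lens-end far along axis from grasp 99.5
top 38
 axis tool [ 0.609  0.06  -0.791] centre [ 42.6  -7.5 -59. ] extent -20.6 17.9 tilt in x-z 52.4 lens-end far along axis from grasp 90.0
t 12.98 tcp [ 405.9 -280.3  104.4] jaw dir -72.5 xaxis [-0.022  0.001 -1.   ] F [ 1.7 -0.5  1.1] w 22.4 q [-0.75  0.43  1.76 -0.02  0.96  0.53]
```

Tilt is about 48°. Lifting out.

Emit:
{"fn": "step_arm", "kwargs": {"targets": [[[-0.01,0,0,0],[-0.03,0,0,0],[-0.06,0,0,0],[-0.09,0,0,0],[-0.115,0,0,0]]]}}

```text
time: 13.4
tool_pos: [407.8, -280.2, 220.6]
tcp_rot: [-0.347, 1.547, 3.1]
contact_force: [0.3, -0.6, -0.8]
grip_width: 22.6
```

Emit:
{"fn": "step_arm", "kwargs": {"targets": [[[-0.01,0,0,0],[-0.012,0,0,0],[-0.012,0,0,0],[-0.012,0,0,0],[-0.012,0,0,0]]]}}

```text
time: 13.82
tool_pos: [407.4, -279.7, 231.0]
tcp_rot: [-0.425, 1.545, 3.022]
contact_force: [0.1, -0.6, -0.1]
grip_width: 22.4
```

```bash
python3 torch.py; python3 p.py - 600,-21,235
```

```text
side 193
 axis tool [ 0.691 -0.009 -0.723] centre [ 45.3  -8.8 -51.2] extent -41.9 31.2 tilt in x-z 46.3 lens-end far along axis from grasp 99.6
top 66
 axis tool [ 0.702 -0.022 -0.712] centre [ 44.4  -5.7 -57.6] extent -22.9 17.4 tilt in x-z 45.4 lens-end far along axis from grasp 89.7
t 13.92 tcp [ 407.6 -279.9  231.4] jaw dir -72.5 xaxis [-0.025  0.003 -1.   ] F [-0.1 -0.6 -1.1] w 22.3 q [-0.75  0.3   1.58 -0.02  1.29  0.52]
600,-21,235 [-0.0078 -0.1892 -0.2611]
```

Emit:
{"fn": "step_arm", "kwargs": {"targets": [[[0,-0.015,-0.02,0],[0,-0.035,-0.05,0],[0,-0.055,-0.08,0],[-0.004,-0.075,-0.108,0],[-0.004,-0.095,-0.136,0]]]}}

```text
time: 14.33
tool_pos: [509.6, -147.1, 232.9]
tcp_rot: [-0.412, 1.545, 3.034]
contact_force: [0.1, -0.2, -0.5]
grip_width: 22.1
```

```bash
python3 p.py 107.5 600,-21,235
```

```text
t 14.33 tcp [ 509.6 -147.1  232.9] jaw dir -72.6 xaxis [-0.026  0.003 -1.   ] F [ 0.1 -0.2 -0.5] w 22.1 q [-0.42  0.36  1.48 -0.01  1.33  0.85]
turn about tool x -0.1
600,-21,235 [-0.0041 -0.0932 -0.1239]
```

Emit:
{"fn": "step_arm", "kwargs": {"targets": [[[0,-0.025,-0.034,0],[0,-0.05,-0.067,0],[-0.002,-0.075,-0.1,0],[-0.002,-0.085,-0.115,0],[-0.002,-0.09,-0.12,0]]]}}

```text
time: 14.75
tool_pos: [598.4, -22.0, 231.6]
tcp_rot: [-0.444, 1.543, 3.006]
contact_force: [-1.2, -0.5, -2.2]
grip_width: 22.0
```

Emit:
{"fn": "step_arm", "kwargs": {"targets": [[[0,0,0,0],[0,0,0,0],[0,0,0,0],[0,0,0,0],[0,0,0,0]]]}}

```text
time: 15.17
tool_pos: [598.0, -23.3, 231.8]
tcp_rot: [-0.435, 1.544, 3.013]
contact_force: [0.3, -0.3, -1.2]
grip_width: 22.1
```

```bash
cat > aim.py <<'E'
from h import *
from scipy.optimize import least_squares
from scipy.spatial.transform import Rotation as Ro
from scipy.spatial import cKDTree
o=bot.get_obs(); R=Ro.from_euler("xyz",o["tcp_rot"]).as_matrix(); g=o["tool_pos"]-19*R[:,0]
pop=np.array([712.8,15.2,135.])   # camera-measured
for n in("side","top"):
    c=cap(n);P=cloud(c);C=c["color"].astype(int);q=(P-g)@R
    m=(abs(q[...,1])<20)&(q[...,0]>18)&(q[...,0]<90)&(q[...,2]<-8)&(q[...,2]>-95)&(C.max(2)-C.min(2)<28)&(P[...,2]>145)
    Q=q[m]
    if len(Q)<20: print(n,len(Q)); continue
    def f(p):
        a=np.array([np.cos(p[0])*np.cos(p[1]),np.sin(p[1]),-np.sin(p[0])*np.cos(p[1])]); c0=np.array([0,p[2],p[3]])
        s=(Q-c0)@a; r=np.linalg.norm(Q-c0-s[:,None]*a,axis=1)
        return r-np.interp(s,[p[4]-34,p[4]-26],[11.5,14.5])
    k=least_squares(f,[.8,0,0,0,98],loss="soft_l1"); p=k.x
    a=np.array([np.cos(p[0])*np.cos(p[1]),np.sin(p[1]),-np.sin(p[0])*np.cos(p[1])]); c0=np.array([0,p[2],p[3]])
    L=((Q-c0)@a); end=np.sort(L)[-5:].mean()
    lens=g+R@(c0+98*a); b=R@a; d=pop-lens
    print(n,len(Q),"rms",np.sqrt(np.mean(f(p)**2)).round(2),"p",np.degrees(p[:2]).round(1),p[2:].round(1),"far",end.round(1),"lens",lens.round(1),"beam",b.round(3),"tilt",np.degrees(np.arccos(-b[2])).round(1),"dist",(d@b).round(1),"miss world",(d-(d@b)*b).round(1),"shift to 40mm on axis, world",(d-40*b).round(1),"tool m",((d-40*b)@R/1000).round(4))
E
python3 aim.py; python3 p.py 107.5
```

```text
side 238 rms 1.18 p [42.2  0.1] [-1.3 -2.9 98. ] far 97.2 lens [661.7  -1.4 176.6] beam [ 0.621  0.203 -0.757] tilt 40.8 dist 66.6 miss world [9.7 3.1 8.8] shift to 40mm on axis, world [ 26.2   8.5 -11.3] tool m [ 0.0107 -0.     -0.0278]
top 0
t 15.27 tcp [598.2 -23.  231.9] jaw dir -72.4 xaxis [-0.027  0.004 -1.   ] F [-0.9 -0.7 -0.5] w 22.1 q [-0.17  0.49  1.27 -0.    1.4   1.1 ]
turn about tool x 0.1
```

Emit:
{"fn": "step_arm", "kwargs": {"targets": [[[0.003,0,-0.008,0],[0.006,0,-0.016,0],[0.009,0,-0.022,0],[0.01,0,-0.027,0],[0.01,0,-0.027,0]]]}}

```text
time: 15.68
tool_pos: [624.4, -14.3, 220.1]
tcp_rot: [-0.445, 1.543, 3.004]
contact_force: [-0.7, 0.9, -0.6]
grip_width: 21.8
```

Emit:
{"fn": "step_arm", "kwargs": {"targets": [[[0,0,0,0],[0,0,0,0],[0,0,0,0],[0,0,0,0],[0,0,0,0]]]}}

```text
time: 16.1
tool_pos: [624.3, -14.3, 220.3]
tcp_rot: [-0.445, 1.543, 3.004]
contact_force: [0.3, -0.3, -0.4]
grip_width: 22.3
```

```bash
python3 aim.py; python3 p.py 107.5;python3 - <<'E'
from h import *
c=cap("side");u,v=proj(c,[[670,60,170]])[0].astype(int)
cv2.imwrite("pics/f1.png",cv2.resize(c["color"][max(v-75,0):v+75,max(u-75,0):u+75,::-1],(600,600),interpolation=cv2.INTER_CUBIC))
E
```

```text
side 226 rms 1.22 p [42.4 -0.3] [-1.  -2.3 98.2] far 97.3 lens [687.5   8.  165.3] beam [ 0.621  0.212 -0.755] tilt 41.0 dist 40.1 miss world [ 0.4 -1.3 -0. ] shift to 40mm on axis, world [ 0.5 -1.3 -0.1] tool m [ 0.0001  0.0013 -0.0001]
top 0
t 16.2 tcp [624.3 -14.3 220.3] jaw dir -72.4 xaxis [-0.028  0.004 -1.   ] F [-0.2 -0.6 -1.4] w 22.2 q [-0.15  0.55  1.21 -0.    1.41  1.12]
turn about tool x 0.1
```

View pics/f1.png

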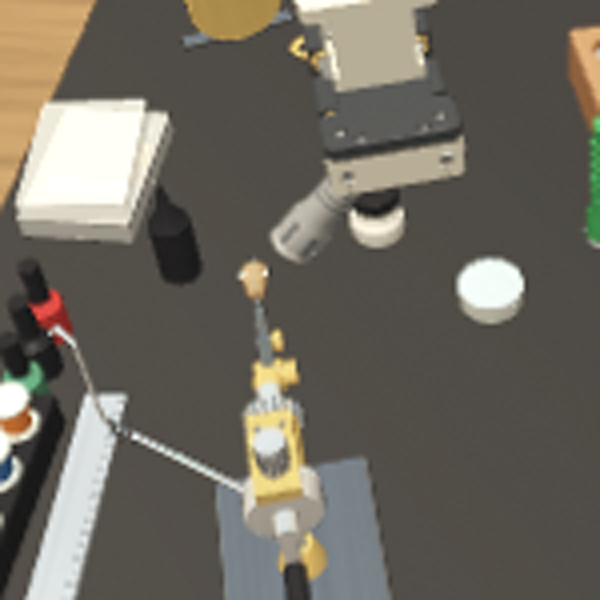

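The torch at crop (300,235) points down at the popper at (253,280), and the pin is home at (270,445). Two fits almost 1 s apart agree (42.2° and 42.4° in the tool frame), so it isn't sagging. Handing in.

```bash
python3 aim.py; python3 - <<'E'
from h import *
c=cap("side");P=cloud(c)
q=P[(np.hypot(P[...,0]-662,P[...,1]-180)<14)&(P[...,2]>193)];print("knob top",q.mean(0).round(1))
print(bot.close_job())
E
```

```text
side 226 rms 1.15 p [42.2 -0.6] [-0.4 -2.6 98.7] far 97.3 lens [687.5   7.9 165. ] beam [ 0.616  0.216 -0.758] tilt 40.7 dist 39.8 miss world [ 0.7 -1.3  0.2] shift to 40mm on axis, world [ 0.6 -1.4  0.3] tool m [-0.0003  0.0015 -0.0002]
top 0
knob top [661.4 181.  195.7]
the job is handed in; nothing more can be done
None
```

The index pin is home and let go, and the torch is held on the popper. I handed the job in at about 16 s of the 61 s; the hand-in reports no verdict.

**What I did**
- I took the pin from the pale tool block, lowered it through the lug into the drum and released it.
- The moves could not tilt the tool. So I gripped the torch near its tail, drew it partly up, and swung it in the grip against the rim of its bore. That took only a few newtons.
- I then lifted it clear and carried it to the popper.

**Last checks**
- **Pin:** the knob top measured 195.7 mm high, against 196.5 expected. It lies about 1.5 mm from the measured hole position, within the 2 mm camera calibration.
- **Torch:** it leans 41° from upright with the lens 165 mm up. The popper is 40 mm in front of the lens and about 1.5 mm off the beam axis. Two fits almost 1 s apart showed no sag.

**Disagreements and gaps**
- The first, rougher tilt estimates just after the swing were 46–49°, higher than the later 41° fit. Part of that may be real settling; both are within 25–75°.
- The top camera's view of the torch at the popper was blocked, so the final aim rests on the side camera alone.
- I did not measure the turn of the vise head. It should be held by the seated pin.
- I saw nothing else disturbed in the pictures, but did not re-measure the other things on the bench.

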